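Press a pebble remote shut and box it

TASK

Lower the round pebble-shaped remote, upright, gently into the deep pot of the closing press and let go; then take the tamper by its handle and press its flat face squarely down on the remote until the sprung plate bottoms out and the gaping shell is shut. Stand the tamper back upright on its round pad, then lift the remote out and lower it gently, still upright, to the floor of the deep grey box. Never drop the remote or push it down hard with the fingers, and leave the other things on the bench where they are.

Things in the scene. Friction and masses are not known exactly. Their poses are not given: they have to be found in the camera images.
- fob_center (a point): Pebble-shaped remote, black, round seen from above (50 mm diameter with a straight upright side from 13 to 26 mm above its underside, where it is grasped), flat underside 28 mm and flat top 24 mm across, 110 g. Its cap stands 4 mm open at the start (44 mm tall in all), with a green board edge in the gap; shut it is 40 mm tall. This point lies on its axis, 20 mm above its underside; z is its upward axis. It starts upright on a square grey pad 100 mm wide and 4 mm thick.
- fob_cap (a joint): How far the remote's cap has been pressed down, m: 0 = open by 4 mm, 0.004 = shut. It stays where it is left; it moves under about 7 N.
- press: Closing press, fixed: an upright round aluminium pot, open at the top, 152 mm outside diameter, inside diameter 144 mm, wall 4 mm, rim 89 mm above the bench, on a dark flange of 172 mm diameter. Origin: centre of its underside.
- press_mouth (a point): Centre of the pot's mouth, level with the rim, 89 mm above the bench.
- plate_top (a point): Centre of the top face of the sprung round steel plate (138 mm diameter) that is the pot's inner floor; 54 mm below the rim when up. Moves down with the plate.
- press_plate (a joint): How far the sprung plate is pressed down, m: 0 = up, 0.010 = bottomed out. It stays level; spring force rises from 5 N at the start to 14 N at the bottom, and it springs back up.
- tub: Deep grey open box, fixed, 165 x 165 mm, 70 mm tall, walls 4 mm thick; its inner floor is a sprung white plate. Origin: centre of its underside, on the bench; x and y along its sides.
- tub_floor_top (a point): Centre of the top face of the box's sprung level floor plate: 16 mm above the bench and 54 mm below the rim when up. It holds the remote's weight without sinking, starts to give at 3 N and bottoms out 8 mm lower at 12.6 N.
- tamper_grip (a point): Tamper, loose, standing upright on its pad: flat steel puck 58 mm diameter and 14 mm thick below, thin neck, then a dark wooden cylindrical handle of 26 mm diameter from 30 to 86 mm above the face; 0.3 kg. This point is on the axis, in the middle of the handle, 58 mm above the face; z points up along the handle.
- tamper_face (a point): Centre of the tamper's flat lower face; z points up along the handle.
- tamper_pad: Round black rubber pad, fixed, 84 mm diameter, 6 mm thick, on which the tamper stands. Origin: centre of its underside, on the bench.
- spudger: Bystander, loose: a black flat plastic pry stick with a steel tip, 125 x 12 x 6 mm, lying. Origin at the centre of its underside.
- open_shell: Bystander, loose: an opened oblong key remote showing its circuit board, 75 x 42 x 12 mm. Origin at the centre of its underside.
- screwdriver: Bystander, loose: a screwdriver, 150 mm long, lying. Origin at the centre of its underside.
- flux_bottle: Bystander, loose: a small white bottle, 36 mm across, 80 mm tall. Origin at the centre of its underside.
- screw_jar: Bystander, loose: a small glass jar with black lid, 56 mm across, 50 mm tall. Origin at the centre of its underside.
- oblong_fob: Bystander, loose: a closed oblong key remote, 70 x 38 x 15 mm, with a wire loop. Origin at the centre of its underside.
There are look-alikes about, which are no part of the job. What is shaped like the part that bears fob_center but turquoise or yellow is not meant.

How it is judged:
By the outcome, as a careful person would: the job done as asked, in the order asked, and still so for the second after the job is handed in, with the robot touching nothing.
It also fails if it takes over 69 s, if anything falls off the work surface, if the arm or the gripper's body presses on something with over 40 N, if the wrist force passes 120 N, or if a joint passes its speed limit or range.

ROBOT

A 7-joint arm with a two-finger parallel gripper is mounted at the origin on the work surface. World frame = base frame: x ahead of the robot, y to its left, z up, the work surface at z = 0. Lengths are in m, angles in rad, forces in N, time in s.
With the tool pointing down it reaches from about 0.425 to 0.875 m from the base axis. Payload 8.4 kg.
Tool frame: the origin (TCP) lies at the very end of the fingers, on their centre line; the grasp point (between the pads) lies 19 mm behind it (r.grip_point_offset is the distance from the TCP to the grasp point, in m); z points along the fingers, x is the direction in which the jaws open and shut, and the axes are right-handed (so a half turn about z gives the same grasp; the last joint's range is limited). The gripper opens to 87 mm and grips with 3 to 60 N. Pads are 19 mm wide; open, the fingers measure 117 mm over their backs; the gripper's body (75 mm by 190 mm) begins 51 mm behind the grasp point.
Start: joints at [1.134, 0.333, 0.04, 1.465, -0.013, 1.343, -0.059], TCP at [0.215, -0.613, 0.223] pointing down, gripper open.
Joint ranges: [-2.58, 2.58], [-0.38, 2.09], [-1.3, 1.39], [0.25, 2.4], [-1.5, 4.64], [0.08, 2.09], [-2.65, 2.65]. Speed limits (rad/s): [2.22, 2.22, 2.79, 2.79, 3.14, 3.14, 3.14].

INTERFACE

Orientations are given as a 3x3 rotation matrix whose columns are the frame's x, y, z axes.
In Python, from plant import r, kinematics, capture, calibration, sign_off gives the robot as it stands. Calls block until the motion is done:
- r.goto(position, orientation): joint-space move of the TCP to a pose.
- r.servo_line(position, frame=None, max_speed=0.15, stop_force=None): straight line of the TCP; frame=None keeps the orientation; max_speed is the mean speed in m/s. With stop_force (N) it stops when the force on the tool has changed by that much, and returns True; else False.
- r.goto_joints(angles): joint-space move.
- r.gripper_to(opening): opening from 0.0 (shut) to 1.0 (fully open); the grip force is fixed at half the most; returns when the fingers have stopped.
- r.hold(seconds).
- kinematics.ik(position, orientation): joint angles nearest the present ones, or None.
- r.get_state(): the state.
- capture(name): name is "side" or "top"; returns the picture (384x512x3 uint8, red, green, blue); there is no depth.
- calibration(name): a dict with "camera_matrix" (3x3 intrinsics, pixels), "dist_coeffs" ([k1, k2, p1, p2, k3] as OpenCV has them; the pictures are not rectified), "R" (3x3) and "t" (3): a world point X has camera coordinates R X + t. Camera axes: x right, y down, z forward; pixel columns grow to the right and rows downward; lengths in m; the calibration is good to about 2 mm. A picture is of the moment at which its call begins. calibration takes no time and is no camera call.
A pose or a line that the arm cannot do raises r.PlanningError and nothing moves.
- sign_off(): hands the job in, once; it reports no verdict.
The state is a dict: "clock": time; "joint_pos": joint angles; "qd": joint speeds; "joint_torque": joint torques, N m; "tool_pos": TCP position; "orientation": TCP orientation; "ft_force": force on the tool from outside, world axes, zero at the start; "moment": the same for the moment, N m; "gripper_width": opening from 0.0 (shut) to 1.0 (fully open).
Only numpy, scipy, OpenCV 4.12 (cv2) and the standard library are available. Lean on these libraries where they do the work, as an engineer would, in place of code of your own. Each camera call takes 0.05 s, during which the arm holds its last target.

## Working session

There is one attempt and no reset: what is moved stays moved. The work goes in short steps, each a Python script; the robot and the scene stay as the last script left them, time stands still between calls to the robot, and variables do not carry over. Pictures are saved under pics/ and viewed, and the job is handed in when it is done.

```bash
mkdir -p pics; ls; python3 - <<'E'
from plant import r, kinematics, capture, calibration
import cv2, numpy as np
for n in("side","top"):
    im=capture(n); cv2.imwrite(f"pics/{n}0.png",cv2.resize(im[...,::-1],(800,600),interpolation=cv2.INTER_CUBIC)); cv2.imwrite(f"pics/{n}0raw.png",im[...,::-1])
    c=calibration(n); print(n,c)
s=r.get_state(); print(s["clock"],s["tool_pos"],s["gripper_width"],r.grip_point_offset)
E
```

```text
pics
side {'camera_matrix': array([[497.15023056,   0.        , 254.21061308],
       [  0.        , 497.15023056, 194.94461652],
       [  0.        ,   0.        ,   1.        ]]), 'dist_coeffs': array([-0.03874476,  0.        ,  0.        ,  0.        ,  0.        ]), 'R': array([[-0.98088261, -0.19459328, -0.00166175],
       [-0.11576782,  0.59036993, -0.7987873 ],
       [ 0.15641969, -0.7833242 , -0.60161124]]), 't': array([0.54933097, 0.14250733, 1.31901539])}
top {'camera_matrix': array([[406.83647451,   0.        , 256.55104342],
       [  0.        , 406.83647451, 192.05689806],
       [  0.        ,   0.        ,   1.        ]]), 'dist_coeffs': array([-0.00405173,  0.        ,  0.        ,  0.        ,  0.        ]), 'R': array([[-0.1426122 , -0.98977467, -0.00280286],
       [-0.96872782,  0.14015946, -0.20474797],
       [ 0.20304721, -0.02648435, -0.97881071]]), 't': array([0.07132018, 0.54945883, 0.88531418])}
0.1 [ 0.21522873 -0.61286469  0.22172518] 1.0007682953761068 0.0187
```

View pics/top0.png

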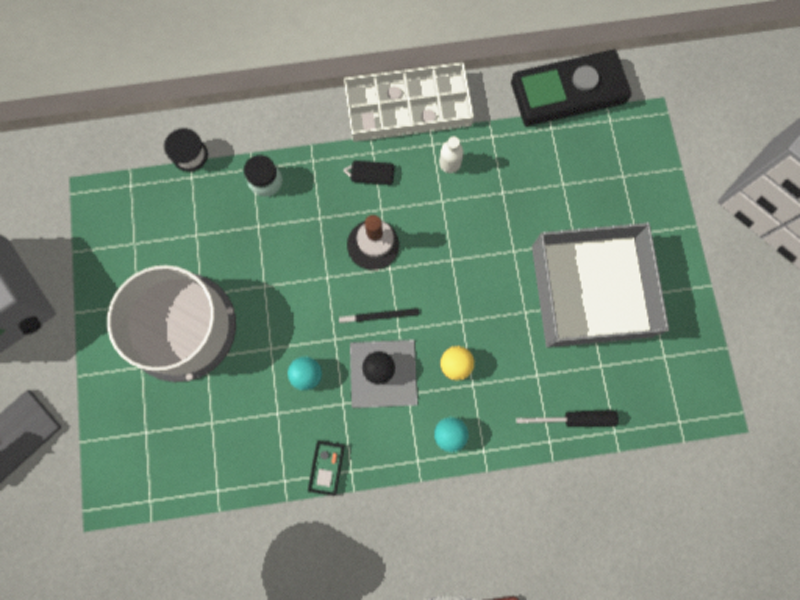

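View pics/side0.png

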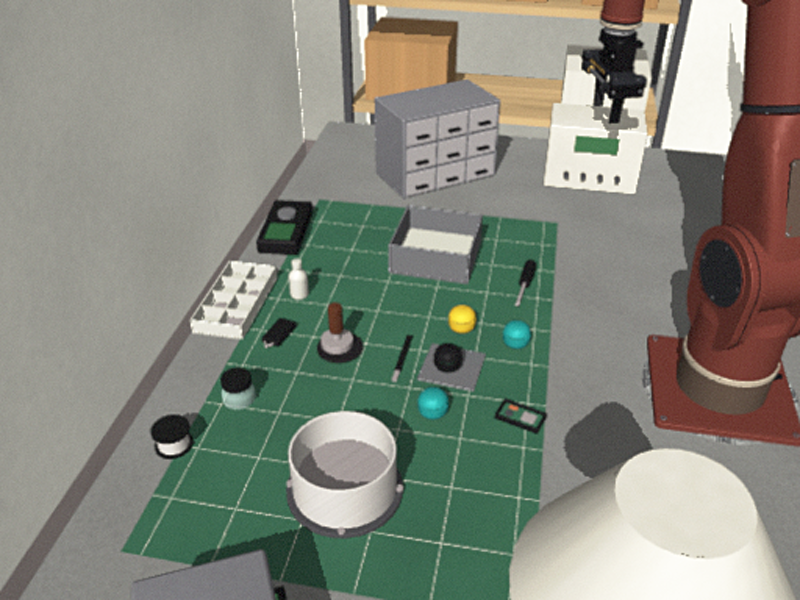

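Candidates for the remote, as pixels in the enlarged top view:
- black ball (379,368), on the square grey pad
- turquoise balls (305,374) and (452,435)
- yellow ball (457,363)
- black jar lids (260,170) and (186,143)

By the description it is the black one on the grey pad. In the side view that is (448,357). Next come a close crop and measurements.

```bash
cat > h.py <<'E'
import numpy as np, cv2
from plant import r, kinematics, capture, calibration, sign_off
def ray(n,p):
    c=calibration(n); q=cv2.undistortPoints(np.array(p,float).reshape(-1,1,2),c["camera_matrix"],c["dist_coeffs"]).reshape(-1,2)
    d=np.c_[q,np.ones(len(q))]@c["R"]; return -c["R"].T@c["t"], d
def plane(n,p,z):
    o,d=ray(n,p); return o+d*((z-o[2])/d[:,2:3])
def tri(pt,ps):
    o1,d1=ray("top",[pt]);o2,d2=ray("side",[ps]); d1=d1[0]/np.linalg.norm(d1);d2=d2[0]/np.linalg.norm(d2)
    A=np.c_[d1,-d2]; s=np.linalg.lstsq(A,o2-o1,rcond=None)[0]; a=o1+s[0]*d1;b=o2+s[1]*d2
    return (a+b)/2,np.linalg.norm(a-b)
def circ(P):
    A=np.c_[2*P[:,:2],np.ones(len(P))]; s=np.linalg.lstsq(A,(P[:,:2]**2).sum(1),rcond=None)[0]
    return s[:2],np.sqrt(s[2]+s[0]**2+s[1]**2)
def proj(n,X):
    c=calibration(n); return cv2.projectPoints(np.array(X,float).reshape(-1,1,3),cv2.Rodrigues(c["R"])[0],c["t"],c["camera_matrix"],c["dist_coeffs"])[0].reshape(-1,2)
def big(m):
    n,l,s,c=cv2.connectedComponentsWithStats(m.astype(np.uint8)); i=1+np.argmax(s[1:,4]); return l==i,c[i],s[i]
E
python3 - <<'E'
from h import *
T=cv2.imread("pics/top0raw.png");S=cv2.imread("pics/side0raw.png")
a=cv2.resize(T[195:275,180:310],None,fx=4,fy=4,interpolation=cv2.INTER_CUBIC);b=cv2.resize(S[185:265,230:360],None,fx=4,fy=4,interpolation=cv2.INTER_CUBIC)
cv2.imwrite("pics/c1.png",np.vstack([np.hstack([a])]))
cv2.imwrite("pics/c1s.png",b)
a=cv2.resize(T[130:250,60:280],None,fx=3.6,fy=3.6,interpolation=cv2.INTER_CUBIC);cv2.imwrite("pics/c2.png",a)
b=cv2.resize(S[185:345,175:275],None,fx=3.6,fy=3.6,interpolation=cv2.INTER_CUBIC);cv2.imwrite("pics/c2s.png",b)
# fob
def win(im,x0,x1,y0,y1,f):
    m=np.zeros(im.shape[:2],bool);m[y0:y1,x0:x1]=f(im[y0:y1,x0:x1].astype(int));return big(m)
mt,ct,st=win(T,224,266,216,260,lambda q:q.max(2)<60); ms,cs,ss=win(S,265,310,212,250,lambda q:q.max(2)<60)
print("fob",ct,st,cs,ss,tri(ct,cs),plane("top",[ct],.026),plane("side",[cs],.026))
E
```

```text
fob [242.78911565 235.03741497] [233 225  20  20 294] [286.65124555 228.48754448] [278 220  19  18 281] (array([0.46309098, 0.0378117 , 0.02551289]), np.float64(0.0004056076529816438)) [[0.46324349 0.03780558 0.026     ]] [[0.46282375 0.03839411 0.026     ]]
```

View pics/c1.png

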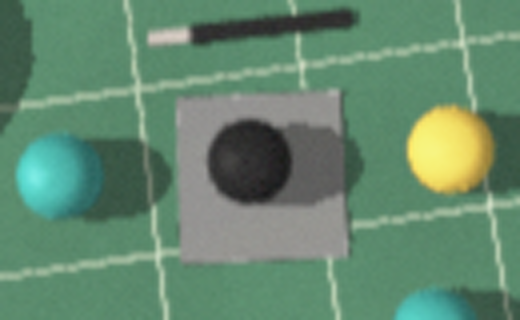

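View pics/c1s.png

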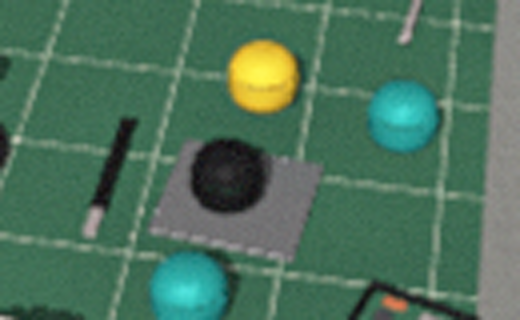

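View pics/c2.png

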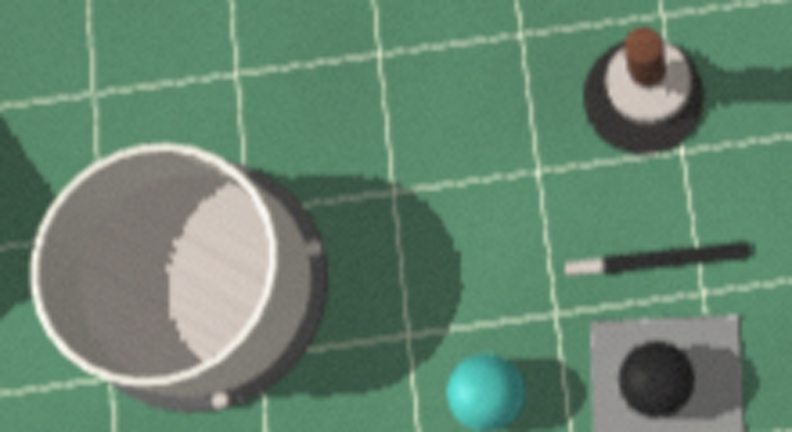

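View pics/c2s.png

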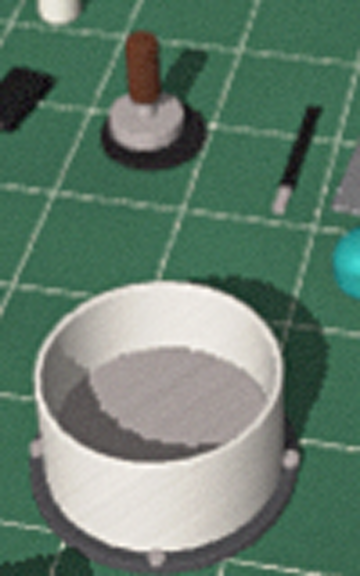

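The crops confirm it: the remote is the black ball on the grey pad, raw (243,235) in the top view. It triangulates to z=0.0255, against 0.026 expected. Next are the pot, tamper and tub.

```bash
python3 - <<'E'
from h import *
T=cv2.imread("pics/top0raw.png");S=cv2.imread("pics/side0raw.png")
def win(im,x0,x1,y0,y1,f):
    m=np.zeros(im.shape[:2],bool);m[y0:y1,x0:x1]=f(im[y0:y1,x0:x1].astype(int));return big(m)
# pot rim (top)
m,c,s=win(T,62,152,160,245,lambda q:q.min(2)>205)
print("rim",s)
for k in("outer","inner"):
    cs,_=cv2.findContours(m.astype(np.uint8),cv2.RETR_CCOMP,cv2.CHAIN_APPROX_NONE)
    cs=sorted(cs,key=lambda q:-cv2.contourArea(q)); P=plane("top",cs[0 if k=="outer" else 1].reshape(-1,2),.089); print(k,circ(P))
# flange
m2,_,s2=win(S,180,262,260,345,lambda q:(q.min(2)>-1)); 
# tamper handle: reddish brown
f=lambda q:(q[...,2]>q[...,1]+15)&(q[...,2]>q[...,0]+15)
mt,ct,st=win(T,225,255,130,165,f); ms,cs_,ss=win(S,195,235,185,235,f)
print("handle",ct,st,cs_,ss,tri(ct,cs_))
# pad: dark
for n,im,w in(("top",T,(215,265,140,180)),("side",S,(195,240,205,235))):
    m,c,s=win(im,*w,lambda q:(abs(q.max(2)-q.min(2))<22)|f(q))
    h=cv2.convexHull(np.argwhere(m)[:,::-1].astype(np.float32)).reshape(-1,2); print(n,s)
    P=plane(n,h,.006); print("pad?",circ(P))
    m,c,s=win(im,*w,lambda q:(q.min(2)>105)&(abs(q[...,1]-q[...,2])<25))
    h=cv2.convexHull(np.argwhere(m)[:,::-1].astype(np.float32)).reshape(-1,2); P=plane(n,h,.020);print("puck",s,circ(P))
# tub
x0,y0=330,130
cv2.imwrite("pics/tub.png",cv2.resize(T[y0:235,x0:440],None,fx=6,fy=5.5,interpolation=cv2.INTER_CUBIC)[:600])
cv2.imwrite("pics/tubs.png",cv2.resize(S[125:185,240:320],None,fx=8,fy=8,interpolation=cv2.INTER_CUBIC))
E
```

```text
rim [ 99 171  37  66 160]
outer (array([0.5731416 , 0.33721056]), np.float64(0.07351868737514361))Traceback (most recent call last):
  File "<stdin>", line 10, in <module>
IndexError: list index out of range
```

```bash
python3 - <<'E'
from h import *
T=cv2.imread("pics/top0raw.png");S=cv2.imread("pics/side0raw.png")
def win(im,x0,x1,y0,y1,f):
    m=np.zeros(im.shape[:2],bool);m[y0:y1,x0:x1]=f(im[y0:y1,x0:x1].astype(int));return big(m)
for th in(180,190,205):
    q=T.astype(int).min(2)>th; q[:, :62]=0;q[:,150:]=0;q[:160]=0;q[245:]=0
    P=plane("top",np.argwhere(q)[:,::-1].astype(float),.089)
    rr=np.linalg.norm(P[:,:2]-[.5731,.3372],axis=1); P=P[abs(rr-.074)<.006]; print("rim",th,len(P),circ(P))
f=lambda q:(q[...,2]>q[...,1]+15)&(q[...,2]>q[...,0]+15)
mt,ct,st=win(T,225,255,130,165,f); ms,cs_,ss=win(S,195,235,185,235,f)
print("handle",ct,st,cs_,ss,tri(ct,cs_))
for n,im,w in(("top",T,(215,265,130,180)),("side",S,(195,240,190,235))):
    m,c,s=win(im,*w,lambda q:(abs(q.max(2)-q.min(2))<22))
    h=cv2.convexHull(np.argwhere(m)[:,::-1].astype(np.float32)).reshape(-1,2)
    P=plane(n,h,.006); print(n,s,"pad?",circ(P))
    m,c,s=win(im,*w,lambda q:(q.min(2)>105)&(abs(q[...,1]-q[...,2])<25))
    h=cv2.convexHull(np.argwhere(m)[:,::-1].astype(np.float32)).reshape(-1,2); P=plane(n,h,.020);print("puck",s,circ(P))
cv2.imwrite("pics/tub.png",cv2.resize(T[135:230,335:435],None,fx=6,fy=6,interpolation=cv2.INTER_CUBIC))
cv2.imwrite("pics/tubs.png",cv2.resize(S[125:185,240:320],None,fx=8,fy=8,interpolation=cv2.INTER_CUBIC))
E
```

```text
rim 180 485 (array([0.57338027, 0.33771664]), np.float64(0.07310592273448632))
rim 190 409 (array([0.57332441, 0.33745387]), np.float64(0.07322903929728194))
rim 205 265 (array([0.57308153, 0.33711242]), np.float64(0.07339062661406266))
handle [238.27338129 145.21582734] [233 138  11  16 139] [214.17197452 203.53503185] [210 194   9  20 157] (array([0.66913443, 0.01877568, 0.0658867 ]), np.float64(0.0009857939377858284))
top [222 141  34  33 739] pad? (array([0.66109237, 0.02209039]), np.float64(0.041991568131441726))
puck [228 139  23  25 304] (array([0.66926661, 0.0176076 ]), np.float64(0.029864314200407225))
side [203 205  32  28 505] pad? (array([0.66181598, 0.01236281]), np.float64(0.04990319131108452))
puck [205 211  21  16 233] (array([0.66781177, 0.02522375]), np.float64(0.032679328370776146))
```

View pics/tub.png

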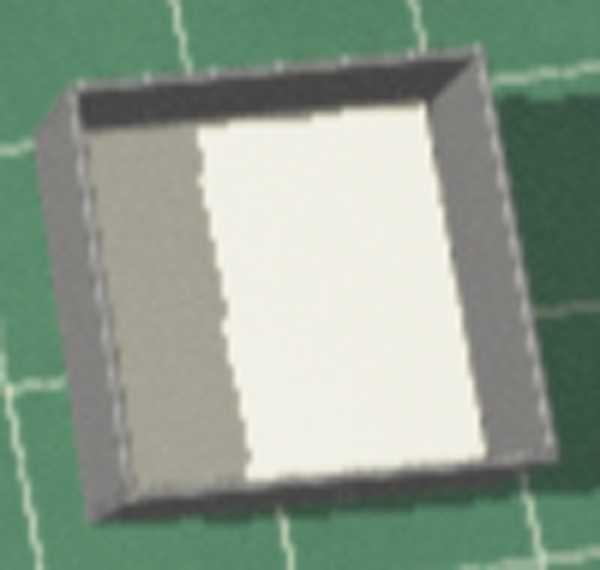

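View pics/tubs.png

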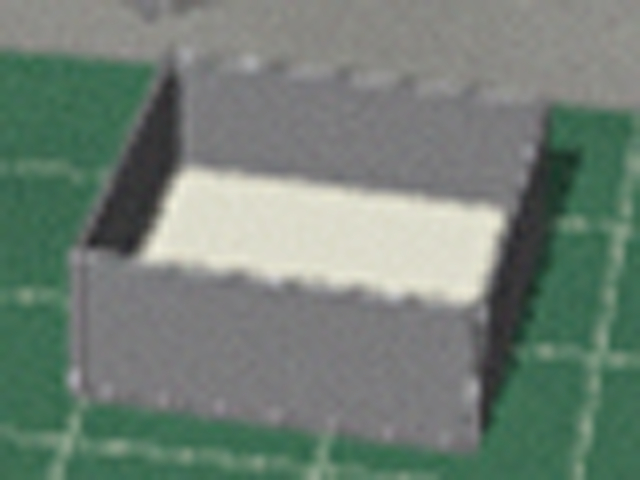

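The tub corners in the crop are about (75,85), (482,48), (555,460) and (120,500). I'll use these to get the tub centre and check that every pose is reachable.

```bash
python3 - <<'E'
from h import *
c=np.array([(75,85),(482,48),(555,460),(120,500)],float); P=plane("top",(c+.5)/6-.5+[335,135],.07)[:,:2]
print("tub",P.mean(0),[np.linalg.norm(P[i]-P[i-1]) for i in range(4)],"axis",np.degrees(np.arctan2(*(P[1]-P[0])[::-1])))
c=np.array([(178,55),(548,100),(480,308),(78,250)],float); Q=plane("side",(c+.5)/8-.5+[240,125],.07)[:,:2]
print("tub side",Q.mean(0),[np.linalg.norm(Q[i]-Q[i-1]) for i in range(4)])
for n in("top","side"): cc=calibration(n); print(n,-cc["R"].T@cc["t"])
s=r.get_state(); print(s["orientation"].round(3))
tub=P.mean(0)
for nm,p in dict(fob=(.463,.038),pot=(.5733,.3373),tamp=(.669,.0185),tub=tub).items():
    for a in (0,45,90,135,180,-45,-90,-135):
        t=np.radians(a); R=np.c_[[np.cos(t),np.sin(t),0],[np.sin(t),-np.cos(t),0],[0,0,-1]]
        o=[]
        for z in(.03,.25):
            q=kinematics.ik([*p,z],R); o.append(None if q is None else np.round(q,2))
        print(nm,a,*o)
E
```

```text
tub [ 0.53791848 -0.30581883] [np.float64(0.1630709299396836), np.float64(0.16023642628762938), np.float64(0.16333746340075792), np.float64(0.1652775365712209)] axis -92.83081470421631
tub side [ 0.53717723 -0.30675132] [np.float64(0.15822421023451383), np.float64(0.15756853879706365), np.float64(0.16169017816227466), np.float64(0.15981753401007706)]
top [0.36268661 0.01702603 0.97925549]
side [0.34900698 1.05598075 0.90828038]
[[ 0.331 -0.943 -0.001]
 [-0.943 -0.331  0.001]
 [-0.002  0.    -1.   ]]
fob 0 [ 0.58  0.26 -0.82  2.08  0.24  0.9  -0.38] [ 0.62 -0.03 -0.77  1.82 -0.02  1.35 -0.14]
fob 45 [ 0.6   0.26 -0.84  2.08  0.25  0.9   0.4 ] [ 0.62 -0.03 -0.77  1.82 -0.02  1.35  0.64]
fob 90 [ 0.63  0.27 -0.88  2.07  0.27  0.91  1.17] [ 0.64 -0.03 -0.79  1.82 -0.02  1.35  1.43]
fob 135 [ 0.8   0.35 -1.09  2.07  0.38  0.94  1.86] [-1.02 -0.14  0.78  1.88  0.1   1.36  2.09]
fob 180 [ 0.9   0.43 -1.22  2.07  0.49  0.98  2.56] None
fob -45 [ 0.56  0.25 -0.8   2.08  0.23  0.9  -1.16] [ 0.62 -0.03 -0.77  1.82 -0.02  1.35 -0.93]
fob -90 [ 0.48  0.23 -0.71  2.08  0.2   0.89 -1.91] [ 0.62 -0.
[... 1733 characters left out ...]
0.36  1.49  0.1   1.39  0.37]
tub 45 [ 0.78  0.47 -0.43  1.72  0.23  0.99  1.06] [ 0.79  0.29 -0.43  1.49  0.12  1.39  1.14]
tub 90 [ 0.86  0.49 -0.52  1.72  0.28  1.01  1.81] [ 0.86  0.3  -0.52  1.48  0.15  1.4   1.9 ]
tub 135 [ 1.25  0.72 -1.1   1.7   0.7   1.16  2.31] [ 1.25  0.46 -1.1   1.46  0.41  1.46  2.51]
tub 180 [-0.4   0.81  1.21  1.78 -0.83  1.16 -2.06] [-0.43  0.48  1.22  1.55 -0.45  1.43 -2.33]
tub -45 [ 0.65  0.45 -0.26  1.73  0.13  0.98 -0.44] [ 0.64  0.27 -0.25  1.49  0.07  1.38 -0.39]
tub -90 [ 0.58  0.44 -0.17  1.73  0.09  0.97 -1.19] [ 0.59  0.27 -0.18  1.5   0.05  1.38 -1.16]
tub -135 [ 0.49  0.44 -0.06  1.74  0.03  0.97 -1.94] [ 0.53  0.26 -0.11  1.5   0.03  1.38 -1.93]
```

```bash
cat >> h.py <<'E'
R0=np.array([[1,0,0],[0,-1,0],[0,0,-1.]])
def st(m=""):
    s=r.get_state(); print(m,"t=%.2f"%s["clock"],"p",s["tool_pos"].round(4),"F",s["ft_force"].round(2),"w %.3f"%s["gripper_width"]); return s
def shot(n,f,crop=None,k=1.5):
    im=capture(n)[...,::-1]; cv2.imwrite(f"pics/{f}raw.png",im)
    if crop: x0,x1,y0,y1=crop; im=im[y0:y1,x0:x1]
    cv2.imwrite(f"pics/{f}.png",cv2.resize(im,None,fx=k,fy=k,interpolation=cv2.INTER_CUBIC))
FOB=(.463,.038);POT=(.5733,.3373);TAMP=(.669,.0185);TUB=(.5378,-.306)
E
python3 - <<'E'
from h import *
r.goto([*FOB,.12],R0); st("above")
r.servo_line([*FOB,.0073],stop_force=6); st("down")
r.gripper_to(.0); st("closed")
shot("side","g1",(230,360,170,265),5); shot("top","g1t",(180,310,180,275),5)
E
```

```text
above t=2.60 p [0.4634 0.0371 0.1201] F [-0.54  0.74 -0.12] w 0.998
down t=3.50 p [0.4636 0.0381 0.008 ] F [-0.28  0.71 -0.34] w 0.998
closed t=4.23 p [0.4631 0.038  0.0074] F [-0.59 -0.94  1.46] w 0.563
```

View pics/g1.png

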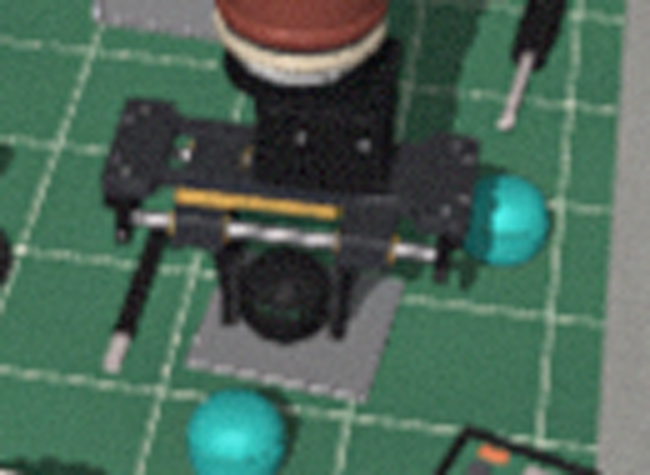

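The remote is between the fingers, upright at crop (285,295), and the 49 mm opening matches its 50 mm diameter. Now lift it and move to the pot.

```bash
python3 - <<'E'
from h import *
r.servo_line([*FOB,.14]); st("lift")
r.goto([*POT,.16],R0); st("over pot")
shot("side","p1",(175,305,190,345),3.8)
E
```

```text
lift t=5.37 p [0.4624 0.0379 0.1391] F [-0.2   0.01 -2.07] w 0.563
over pot t=6.58 p [0.5737 0.3358 0.1596] F [ 0.04 -0.53 -0.91] w 0.563
```

View pics/p1.png

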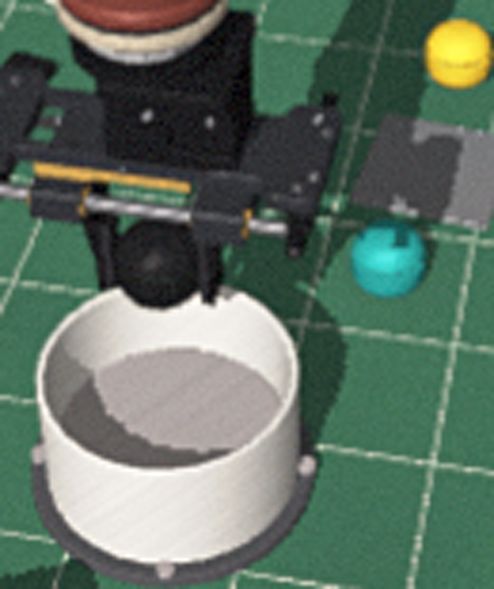

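```bash
python3 - <<'E'
from h import *
print(plane("side",[(219.2,288.5)],.089))
r.servo_line([*POT,.055],max_speed=.1); st("in")
print(r.servo_line([*POT,.036],max_speed=.015,stop_force=2.0)); st("touch")
r.hold(.2); st("settled")
shot("top","p2",(50,180,150,250),5)
E
```

```text
[[0.57100968 0.33880115 0.089     ]]
in t=7.83 p [0.5737 0.3377 0.0558] F [-0.2   0.29 -0.37] w 0.566
True
touch t=8.85 p [0.5732 0.3372 0.038 ] F [1.36 0.1  3.16] w 0.563
settled t=9.05 p [0.5732 0.3372 0.0378] F [1.64 1.36 3.  ] w 0.561
```

View pics/p2.png

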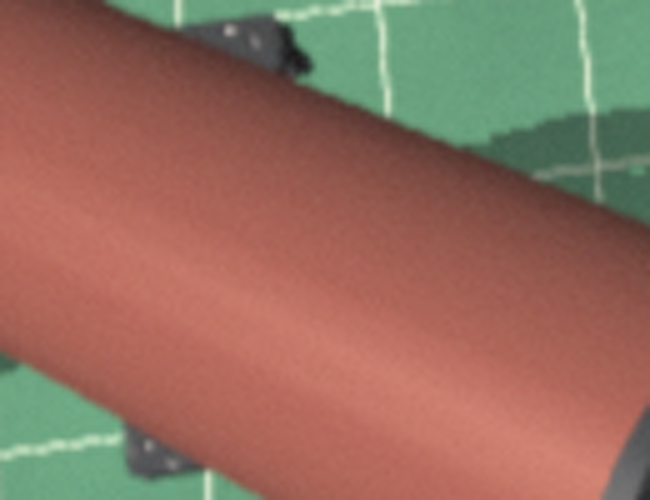

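The view is blocked by the arm, but contact came at the expected height: TCP at 38.0 mm against 38.3 mm computed. Release, then go to the tamper.

```bash
python3 - <<'E'
from h import *
r.gripper_to(.8); st("open")
r.servo_line([*POT,.15]); st("up")
r.goto([*TAMP,.13],R0); st("above tamper")
shot("top","t0",(50,270,130,250),3.6); shot("side","t0s",(175,305,150,345),3)
E
```

```text
open t=9.78 p [0.5726 0.3367 0.0372] F [-0.31 -0.51 -0.24] w 0.801
up t=10.68 p [0.573  0.3368 0.1489] F [-0.37 -0.96 -0.6 ] w 0.801
above tamper t=11.94 p [0.6687 0.021  0.1302] F [ 0.06  0.69 -0.16] w 0.800
```

View pics/t0.png

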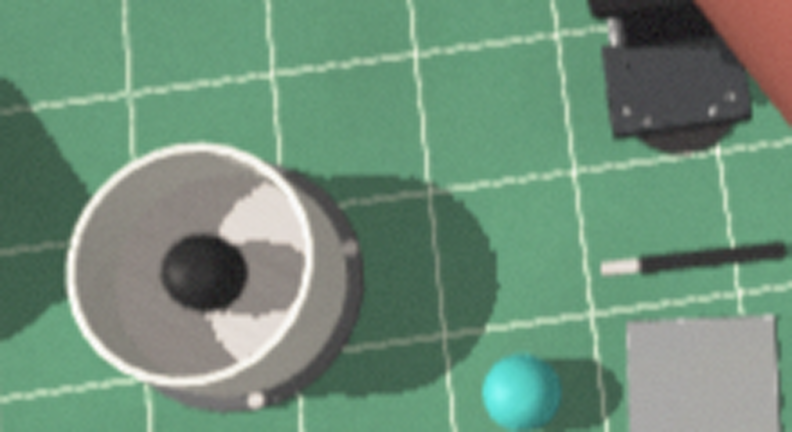

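View pics/t0s.png

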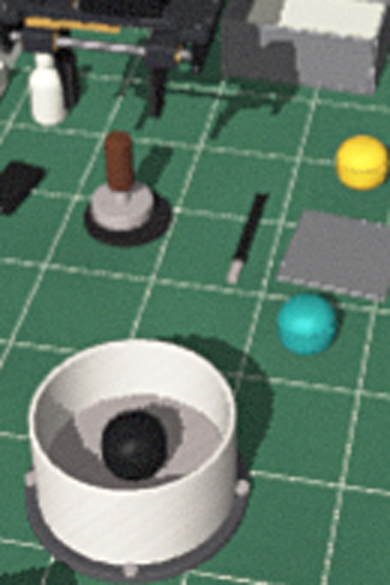

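The remote stands upright in the pot at crop (203,272) top and (135,443) side. Now grasp the tamper.

```bash
python3 - <<'E'
from h import *
T=cv2.imread("pics/t0raw.png");m=np.zeros(T.shape[:2],bool);m[190:222,90:125]=T[190:222,90:125].max(2)<62
a,c,s=big(m);print(s,c,plane("top",[c],.057))
S=cv2.imread("pics/t0sraw.png");m=np.zeros(S.shape[:2],bool);m[282:318,202:240]=S[282:318,202:240].max(2)<50
a,c2,s2=big(m);print(s2,c2,plane("side",[c2],.057),tri(c,c2))
r.servo_line([*TAMP,.0453],stop_force=6); st("down")
r.gripper_to(0); st("closed"); r.hold(.2); st()
shot("side","t1",(150,290,150,260),5)
E
```

```text
[ 97 196  21  20 309] [107.70873786 205.29126214] [[0.57227383 0.33590949 0.057     ]]
[209 287  22  23 368] [219.50271739 298.13043478] [[0.57186865 0.33849939 0.057     ]] (array([0.57260277, 0.33664285, 0.05482889]), np.float64(0.00032086995211402265))
down t=12.76 p [0.6695 0.019  0.0461] F [0.24 0.04 1.09] w 0.801
closed t=13.57 p [0.6691 0.0185 0.0453] F [ 0.54 -0.16 -0.43] w 0.292
 t=13.77 p [0.6691 0.0185 0.0453] F [ 0.51  0.34 -1.39] w 0.295
```

View pics/t1.png

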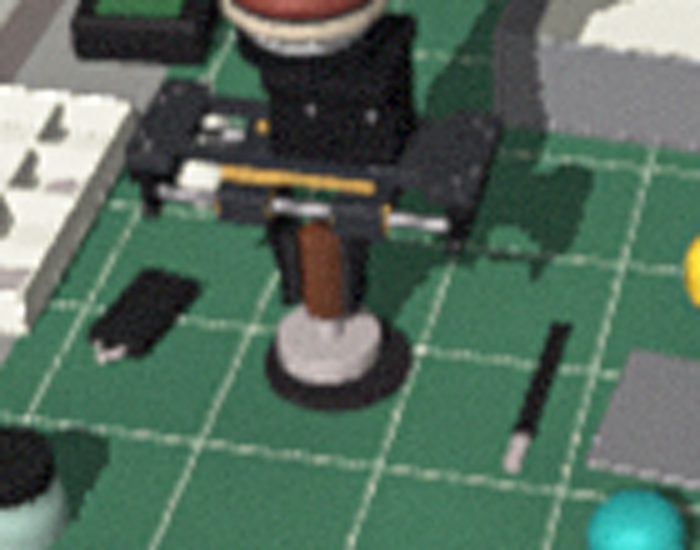

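```bash
cat >> h.py <<'E'
PR=(.5727,.3368)
E
python3 - <<'E'
from h import *
r.servo_line([*TAMP,.165]); st("lift")
r.goto([*PR,.165],R0); st("over pot")
shot("side","t2",(165,295,190,345),3.8)
E
```

```text
lift t=14.77 p [0.6684 0.0182 0.1638] F [-0.31  0.73 -3.31] w 0.296
over pot t=16.02 p [0.5742 0.3347 0.1646] F [ 0.52 -0.59 -2.48] w 0.294
```

View pics/t2.png

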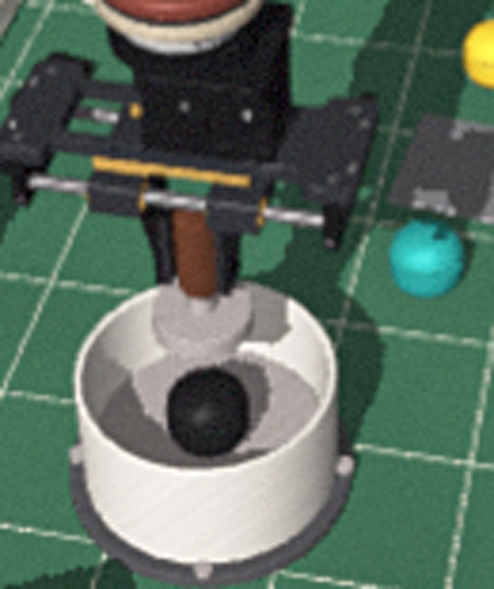

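```bash
python3 - <<'E'
from h import *
r.servo_line([*PR,.124],max_speed=.08); r.hold(.15); st("near")
print(r.servo_line([*PR,.112],max_speed=.02,stop_force=3)); st("touch")
z=r.get_state()["tool_pos"][2]
for k in range(8):
    z-=.0025
    b=r.servo_line([*PR,z],max_speed=.02); s=st(k)
    if s["ft_force"][2]>18: break
r.hold(.3); st()
shot("side","t3",(165,295,190,345),3.8)
E
```

```text
near t=16.89 p [0.5729 0.3372 0.1247] F [ 0.3   0.54 -3.28] w 0.291
True
touch t=17.32 p [0.5727 0.3367 0.1164] F [0.94 0.83 1.44] w 0.289
0 t=17.58 p [0.5729 0.337  0.1142] F [ 0.06 -0.18  3.4 ] w 0.294
1 t=17.86 p [0.5728 0.3369 0.1114] F [0.95 0.76 2.64] w 0.289
2 t=18.13 p [0.5728 0.3369 0.109 ] F [ 1.53 -0.44  4.04] w 0.295
3 t=18.41 p [0.5729 0.3369 0.1067] F [ 0.44 -0.68  6.35] w 0.289
4 t=18.68 p [0.5729 0.337  0.1045] F [ 0.39 -2.21  9.05] w 0.293
5 t=18.96 p [0.5732 0.3374 0.1038] F [-2.88 -3.7  19.62] w 0.298
 t=19.26 p [0.5731 0.3374 0.1038] F [-3.26 -3.57 19.95] w 0.295
```

View pics/t3.png

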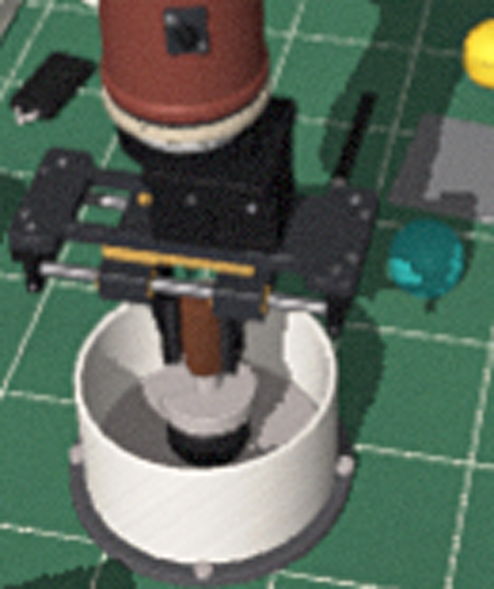

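The stroke was 14.5 mm in all (10 mm plate plus 4 mm cap needed), and the force then rose steeply to 23 N. So the plate bottomed out and the cap should be shut. Take the tamper back.

```bash
python3 - <<'E'
from h import *
r.servo_line([*PR,.125],max_speed=.04); r.servo_line([*PR,.17]); st("up")
r.goto([*TAMP,.16],R0); 
r.servo_line([*TAMP,.055]); r.hold(.15); st("near")
print(r.servo_line([*TAMP,.040],max_speed=.015,stop_force=2.5)); r.hold(.15); st("touch")
shot("side","t4",(150,290,150,345),3)
E
```

```text
up t=20.50 p [0.5727 0.3368 0.1698] F [ 0.61 -0.72 -3.62] w 0.291
near t=22.76 p [0.6698 0.0187 0.0563] F [-0.24 -0.25 -3.55] w 0.290
True
touch t=23.58 p [0.6689 0.0184 0.0452] F [-1.   -0.82  5.72] w 0.291
```

View pics/t4.png

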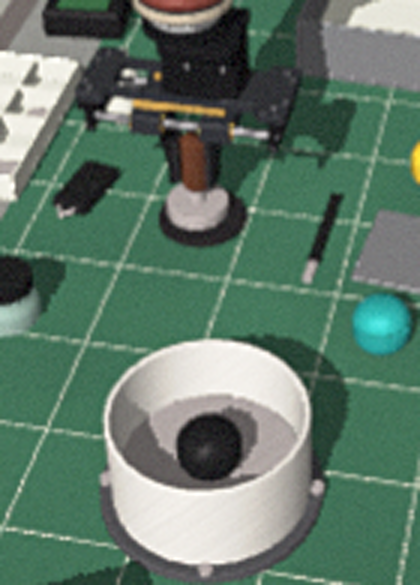

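```bash
python3 - <<'E'
from h import *
r.gripper_to(.7); r.servo_line([*TAMP,.14]); st("up")
shot("side","t5",(150,290,150,345),3)
r.goto([*PR,.22],R0); st("over pot")
shot("side","t6",(150,290,165,345),3.3)
S=cv2.imread("pics/t5raw.png")
m=np.zeros(S.shape[:2],bool);m[275:318,202:240]=S[275:318,202:240].max(2)<50
a,c2,s2=big(m);print(s2,c2,plane("side",[c2],.055))
A=cv2.imread("pics/t0sraw.png")[275:325,195:245];B=S[275:325,195:245]
cv2.imwrite("pics/cmp.png",cv2.resize(np.hstack([A,B]),None,fx=7,fy=7,interpolation=cv2.INTER_CUBIC))
E
```

```text
up t=25.31 p [0.6685 0.0182 0.139 ] F [-0.07 -0.19 -0.74] w 0.699
over pot t=26.65 p [0.574  0.3348 0.2193] F [0.66 0.01 0.15] w 0.701
[209 288  22  22 343] [219.51603499 298.80466472] [[0.57187301 0.33872059 0.055     ]]
```

View pics/t6.png

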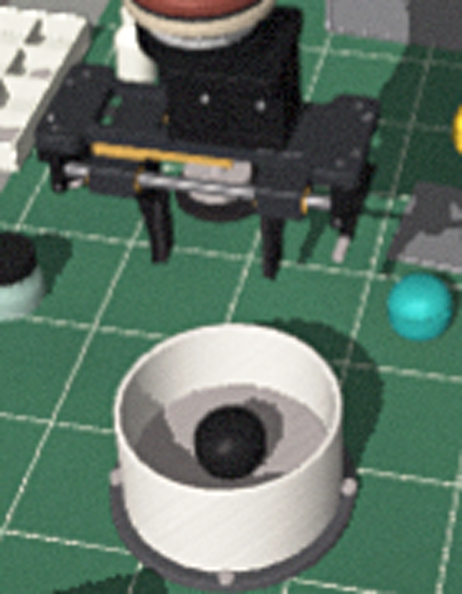

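View pics/cmp.png

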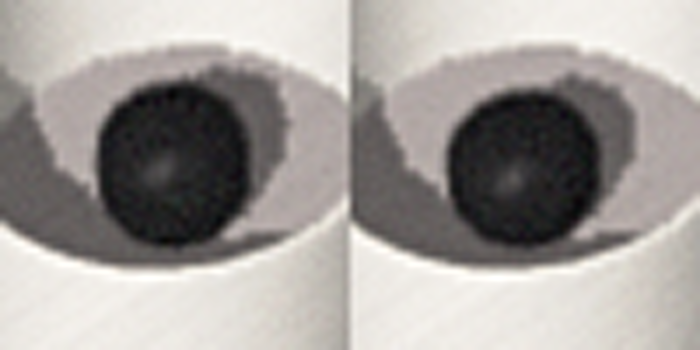

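Before and after, the remote's top edge fell about 1.3 px, and a 4 mm closing predicts about 1.4 px. The shell is shut and the remote upright. Lift it out.

```bash
python3 - <<'E'
from h import *
r.gripper_to(.85); r.servo_line([*PR,.07]); r.servo_line([*PR,.0385],max_speed=.06,stop_force=3); st("down")
r.gripper_to(0); st("closed")
r.servo_line([*PR,.17],max_speed=.12); st("lift")
r.goto([*TUB,.16],R0); st("over tub")
shot("side","u1",(215,345,80,200),5); shot("top","u1t")
E
```

```text
down t=29.10 p [0.5726 0.337  0.0385] F [-0.14  0.02  0.52] w 0.851
closed t=29.67 p [0.5728 0.3369 0.0387] F [-0.35  0.3   0.5 ] w 0.563
lift t=30.92 p [0.5724 0.3364 0.169 ] F [-1.17  0.34 -1.27] w 0.562
over tub t=33.22 p [ 0.5385 -0.3047  0.1602] F [-0.45  0.25 -0.4 ] w 0.563
```

View pics/u1.png

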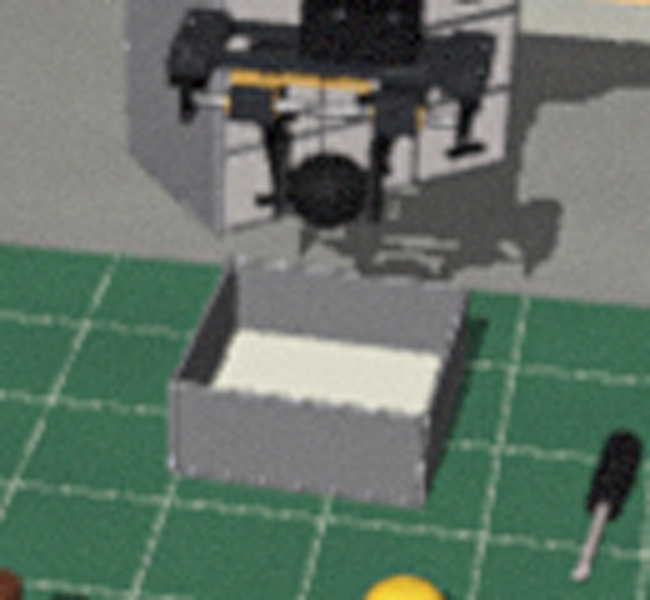

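View pics/u1t.png

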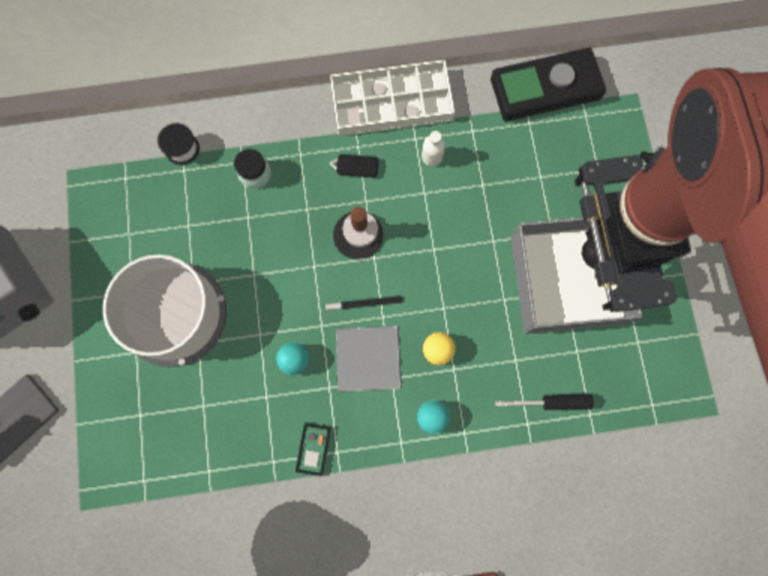

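```bash
python3 - <<'E'
from h import *
r.servo_line([*TUB,.06],max_speed=.12); r.servo_line([*TUB,.026],max_speed=.06); r.hold(.3); st("near")
print(r.servo_line([*TUB,.0185],max_speed=.008,stop_force=1.6)); r.hold(.2); st("touch")
E
```

```text
near t=35.32 p [ 0.538  -0.3061  0.0263] F [ 1.21 -0.54 -0.6 ] w 0.561
True
touch t=36.28 p [ 0.5375 -0.3059  0.0189] F [1.13 0.27 2.39] w 0.563
```

```bash
python3 - <<'E'
from h import *
r.gripper_to(.8); st("open")
r.servo_line([*TUB,.12],max_speed=.1); r.servo_line([*TUB,.26]); r.goto([.42,-.5,.3],R0) if kinematics.ik([.42,-.5,.3],R0) is not None else None
st("away"); shot("side","f1"); shot("top","f1t")
E
```

```text
open t=36.97 p [ 0.537  -0.3057  0.0186] F [ 0.26 -0.89  0.35] w 0.797
away t=40.13 p [ 0.4214 -0.4981  0.2997] F [-0.35  0.91 -0.5 ] w 0.800
```

View pics/f1.png

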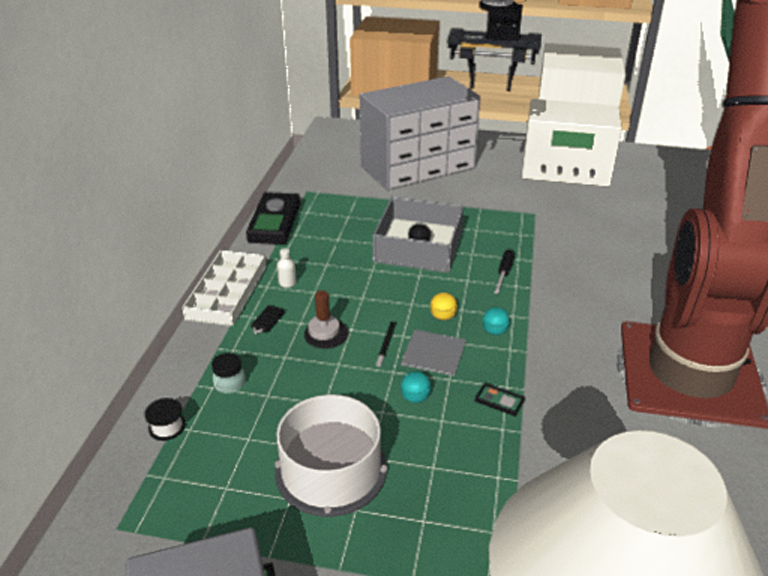

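View pics/f1t.png

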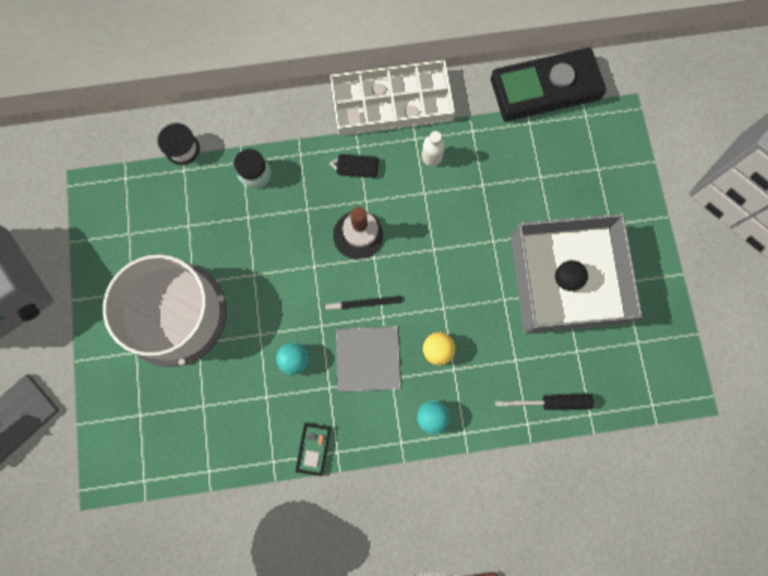

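The remote is in the box at top (571,275). The blob looks a little wide, so I'll crop it and compare the bystanders with the first pictures.

```bash
python3 - <<'E'
from h import *
A=cv2.imread("pics/top0raw.png");B=cv2.imread("pics/f1traw.png");S=cv2.imread("pics/f1raw.png")
d=cv2.GaussianBlur(cv2.absdiff(A,B),(3,3),0).max(2)>30
n,l,s,c=cv2.connectedComponentsWithStats(d.astype(np.uint8)); print([tuple(x) for x in s[1:] if x[4]>8])
a=cv2.resize(B[160:210,355:405],(400,400),interpolation=cv2.INTER_CUBIC);b=cv2.resize(S[130:180,255:305],(400,400),interpolation=cv2.INTER_CUBIC)
cv2.imwrite("pics/f2.png",np.hstack([a,b]))
E
```

```text
[(np.int32(369), np.int32(172), np.int32(34), np.int32(24), np.int32(619)), (np.int32(231), np.int32(224), np.int32(40), np.int32(23), np.int32(685))]
```

View pics/f2.png

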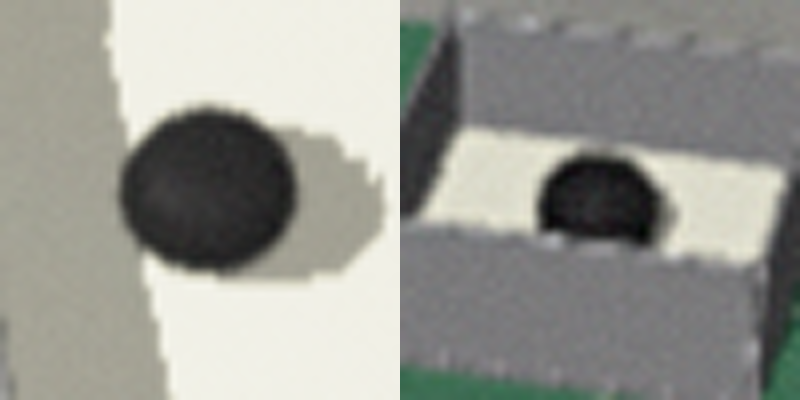

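The remote stands upright on the box floor, left crop (210,188). It looks slightly wide only because the camera sees it at an angle. Between the first and last top pictures, only its old and new spots changed.

```bash
python3 - <<'E'
from h import *
st(); print(sign_off())
E
```

```text
t=40.23 p [ 0.4218 -0.4976  0.2999] F [-0.7   0.06  0.37] w 0.796
the job is handed in; nothing more can be done
None
```

The job is done and handed in at 40.2 s of the 69 s allowed; the sign-off gives no verdict.

**What I did:** I set the black remote in the pot and let go. With the tamper I pressed it down 14.5 mm (10 mm plate plus 4 mm cap needed), until the force rose steeply to about 23 N. I stood the tamper back on its pad, then lifted the remote out and lowered it to the box floor. Contact was light both times I set it down, with force readings of about 3.2 N in the pot and 2.4 N in the box.

**Last checks:**
- **Shell:** after pressing, the remote's top edge sat about 1.3 px lower in the side view, where a 4 mm closing predicts about 1.4 px. That and the stroke are my evidence that it is shut; I could not see the gap itself.
- **Remote:** it stands upright in the middle of the box floor, with the robot clear of everything.
- **Everything else:** the first and last top pictures differ only where the remote was and where it is now, so the tamper and the other things on the bench are where they were.

No check failed. The top and side cameras put the pot centre about 3 mm apart and the box centre about 1 mm apart. The top picture taken while the remote was being set in the pot was blocked by the arm, so I relied on the contact height there and on pictures taken afterwards.

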